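# Clamp the paint jar and unscrew its tight cap

### The arm

A 7-joint arm with a two-finger parallel gripper is mounted at the origin on the work surface. World frame = base frame: x ahead of the robot, y to its left, z up, the work surface at z = 0. Lengths are in m, angles in degrees, forces in N, time in s.
With the tool pointing down it reaches from about 0.425 to 0.875 m from the base axis. Payload 8.4 kg.
Tool frame: the origin (TCP) lies on the centre line of the jaws, within the pads' length; the fingertips stand 17 mm ahead of it and the grasp point (between the pads) lies 2 mm behind it; z points along the fingers, y is the direction in which the jaws open and shut (so a half turn about z gives the same grasp; the last joint's range is limited). The gripper opens to 85 mm and grips with 20 to 120 N. Pads are 22 mm wide; open, the fingers measure 114 mm over their backs; the gripper's body (76 mm by 85 mm) begins 54 mm behind the grasp point. The pads swing forward as they close: fully open they stand 13 mm farther back than shut.
Start: joints at [-79.538, 19.091, 2.286, 83.961, -0.768, 76.965, -3.352], TCP at [0.181, 0.624, 0.248] pointing down, gripper open.
Joint ranges: [-147.57, 147.57], [-21.85, 119.76], [-74.77, 79.35], [14.55, 137.4], [-85.83, 265.84], [4.83, 119.75], [-152.11, 152.11]. Speed limits (degrees/s): [127.2, 127.2, 159.86, 159.86, 180, 180, 180].

### API

Orientations are given as [roll, pitch, yaw] about the fixed x, y, z axes, in that order (R = Rz(yaw) Ry(pitch) Rx(roll)).
In Python, from station import state, camera, hand_in, find_in gives the robot as it stands.
- The arm moves only by the tool jog_arm, never from a script. Its argument "rows" is one flat list of numbers, 6 for each row, row after row: the shift along the tool's x, y, z in m, then the turn, a rotation vector about the tool's x, y, z in rad. A call has 1 to 5 rows; each row shifts and turns the commanded pose from where the row before left it, along the tool's axes as they then stand; what a row does not reach is not made up. A row lasts 1/8 s, in which the tool goes at most 62.5 mm and 10.7 degrees, less where a joint would pass 70% of its speed; a pose out of reach is approached as far as the arm can. A call with a gripper value outside its range is refused whole. "claw" is the finger opening in m, from 0 to 0.0854, set as the call begins (left out, the last holds). The fingers move at their own pace and stop on an object; "newtons" is the grip in N (left out, the last holds). Time passes only in rows, so rows that do not move let the fingers close. It gives the time, the measured TCP pose, the force and the opening at its end, in the units of the state.
- state(): the state, without advancing time (a new reading comes with each control period).
- camera(name): name is "scene" or "top"; returns a dict with "image" (420x560x3 uint8, red, green, blue), "z_map" (420x560 float32, m along the optical axis (not along the pixel's ray), 0 where there is no reading), "camera_matrix" (3x3 intrinsics, pixels), "extrinsics" (4x4, takes a point from world to camera coordinates). Camera axes: x right, y down, z forward; pixel columns grow to the right and rows downward; lengths in m; the calibration is good to about 2 mm. A picture is of the moment at which its call begins.
- hand_in(): hands the job in, once; it reports no verdict.
Trained networks look in the newest picture that a camera, given by its name, has taken for a name from the list of things; names that differ only in an ending like _2 or _b are one class to them, and where a whole thing is asked for, a point or a joint stands for the part that bears it (a point fixed in the world has none). Each returns a list of dicts, best first, with "conf" (0 to 1); they miss things now and then, are a little off and sometimes report something else, mostly with a low value. They report only what shows in the picture. A call takes as long as a camera call. They do not tell look-alikes from the thing itself.
- find_in(camera, thing): "centre" ([row, column] in pixels, amid what is visible of it).
The state is a dict: "t": time; "joints": joint angles; "qvel": joint speeds; "joint_torque": joint torques, N m; "position": TCP position; "orientation": TCP orientation; "ft_force": force on the tool from outside, world axes, zero at the start; "moment": the same for the moment, N m; "gripper_width": finger opening in m.
Only numpy, scipy, OpenCV 4.12 (cv2) and the standard library are available. Lean on these libraries where they do the work, as an engineer would, in place of code of your own. Each camera call takes 0.05 s, during which the arm holds its last target.

### The job

The cap on the square paint jar is stuck tight: swing the vice's clamp lever open, slide the moving jaw up until it grips the jar against the fixed jaw, and swing the lever back to lock it. Then unscrew the cap anticlockwise until the threads let go and lift it straight up, leaving the jar down on the vice. Finish still holding the cap level about 2 cm clear above the jar's mouth, with the jar clamped upright and the pots, brushes and other things around left alone.

Things in the scene. Friction and masses are not known exactly. Their poses are not given: they have to be found in the camera images.
- vise: Small grey bench vice bolted to the table, base 290 x 100 x 14 mm (four bolt ears reach 74 mm either side). Origin: centre of the underside, on the table. Its x axis points from the moving jaw to the fixed jaw (the closing direction), z up. The jar stands on its bed, 14 mm above the table.
- fixed_jaw (a point): Middle of the fixed jaw's flat steel gripping face, 100 mm along the vice's x axis and 40 mm above the table. The face is square to the vice's x axis, 92 mm wide, its top 58 mm above the table.
- jaw_face (a point): Middle of the moving jaw's flat steel gripping face (same size and height as the fixed one); it rides with the jaw and faces the fixed jaw. Behind it, the carriage that carries the lever is 64 mm wide, 41 mm high and ends 85 mm behind the face.
- jaw (a joint): Sliding of the moving jaw, m. 0 is 55 mm between the jaw faces; grows as the jaw opens (gap = value + 0.055, up to 0.110). Gripping the 62 mm jar it reads 0.007. Starts open, 0.030 to 0.050. With the lever open it slides with about 3 N of friction; with the lever locked it will not slide.
- lever (a joint): Clamp lever on the moving jaw's carriage, rad; swings level about an upright pivot. 0 = locked (a stop): it points along the vice's -y axis. Grows clockwise from above to 1.57 = fully open (a stop): it trails along the vice's -x axis. The clamp lets go above 0.6, is safely locked below 0.25. Takes 3 to 6 N at the knob; stays where it is left.
- lever_knob (a point): Middle of the lever's black upright round knob, 18 mm diameter, 42 mm tall (64.5 to 106.5 mm above the table), 70 mm out from the pivot; rides with lever and jaw. It spins freely on its pin. The lever's bar beneath it is 11 mm thick, its top at most 66 mm above the table.
- lever_pivot (a point): Point on the lever's upright pivot axis at the knob's mid height (85.5 mm above the table); it rides with the jaw, 53 mm behind the moving jaw's face.
- jar: Clear plastic jar of violet paint: square body 62 x 62 mm, 52 mm high, round neck 44 mm wide up to the mouth at 86 mm; about 0.3 kg. Origin: centre of its underside; x and y square to its flat sides. Starts loose between the jaws, a little askew, touching neither; lines up with the jaws as they close. Unclamped, it turns with the cap.
- jar_mouth (a point): Centre of the jar's mouth, at rim level, 86 mm above its underside (100 mm above the table while the jar stands on the vice's bed).
- cap_center (a point): Centre, half-way up, of the jar's white ribbed screw cap, 57 mm diameter, 24 mm high, 40 g. Screwed tight: 91 mm above the table, lower edge 13 mm above the jar's shoulder. Breaks loose at about 0.5 N m anticlockwise from above (grip 40 N or more); after 0.5 rad climbs 3 mm per rad, 4.5 mm in all; free of the thread past 1.9 rad, up to 3 rad is harmless. Lower edge clears the mouth at 12 mm above jar_mouth.
Things that resemble listed ones, but are neither listed nor needed, are in the scene too. Leave any orange look-alike of the part that bears cap_center alone.

How it is judged (in metres and radians):
On the way, in this order (a step that is already met when the one before it is completed fails the run):
1. the clamp lever is swung open (value of joint lever above 0.8 rad), for 0.1 s.
2. the moving jaw is up against the jar and the lever is locked again (value of joint lever below 0.3 rad and value of joint jaw below 0.0095 m and angle between the x axis of jar and the x axis of vise, either way round below 0.08 rad), for 0.2 s.
3. the cap is off the thread and clear of the mouth, the jar still clamped (value of joint lever below 0.3 rad and value of joint jaw below 0.0095 m and z of cap_center in the frame of jar above 0.101 m), for 0.1 s.
At the end, for the whole second after the job is handed in: The gripper holds the cap at rest, level (0.2 rad), its lower edge 5 to 40 mm above the mouth, within 25 mm of its axis, touching nothing else. The jar is on the bed, upright and square in the jaws (0.08 rad), gap at most 64.5 mm, lever locked (below 0.3 rad) (all of step 2 and z of cap_center in the frame of jar between 0.103 and 0.138 m and horizontal distance between cap_center and jar_mouth below 0.025 m and angle between cap_center's own z axis and vertical below 0.2 rad and contact force between the fingers and cap above 2 N and contact force between cap and jar below 0.05 N and contact force between cap and vise below 0.05 N and linear speed of cap below 0.02 m/s and z of jar in the frame of vise below 0.0165 m and angle between jar's own z axis and vertical below 0.05 rad); the arm keeps its last pose, push and grip.
It fails at once if the cap is unscrewed before the jar is clamped and locked (z of cap_center in the frame of jar above 0.0795 m and not (value of joint lever below 0.3 rad and value of joint jaw below 0.0095 m)).
It fails at once if the jar is lifted off the vice's bed (z of jar in the frame of vise above 0.02 m).
It fails at once if the jar is tipped (angle between jar's own z axis and vertical above 0.12 rad).
It fails at once if the jar spins with the cap (angle between the x axis of jar and the x axis of vise, either way round above 0.25 rad).
It fails at once if one of the things around is pushed about (distance of any of pot_a, pot_b, pot_c, phone_case, brush_a, brush_b, dish from where it was at the start of the episode above 0.03 m).
It also fails if it takes over 61 s, if anything falls off the work surface, if the arm or the gripper's body presses on something with over 40 N, if the wrist force passes 120 N, or if a joint passes its speed limit or range.

## Working session

There is one attempt and no reset: what is moved stays moved. The work goes in short steps, Python scripts to look and compute and a tool call to move; the robot and the scene stay as the last step left them, time stands still between calls to the robot, and variables do not carry over. Pictures are saved under pics/ and viewed, and the job is handed in when it is done.

Besides the shell and the picture viewer there is one more tool, called after "Emit:" by a JSON object that holds its "op" and its "data". jog_arm: Moves the arm, as the interface text tells. Its arguments: {"type":"object","properties":{"rows":{"type":"array"},"claw":{"type":"number"},"newtons":{"type":"number"}},"required":["rows"]}

```bash
mkdir -p pics; ls; cat > h.py <<'E'
import numpy as np, cv2
from station import state, camera, hand_in, find_in
def cam(n,fn=None):
    c=camera(n)
    if fn: cv2.imwrite('pics/'+fn,cv2.cvtColor(c['image'],cv2.COLOR_RGB2BGR))
    return c
def px2w(c,r,col,z=None):
    K=c['camera_matrix'];E=c['extrinsics'];Ei=np.linalg.inv(E)
    ray=np.array([(col-K[0,2])/K[0,0],(r-K[1,2])/K[1,1],1.])
    if z is None:
        d=c['z_map'][int(round(r)),int(round(col))]
        return (Ei@np.r_[ray*d,1])[:3]
    o=Ei[:3,3];d=Ei[:3,:3]@ray
    return o+d*(z-o[2])/d[2]
def cloud(c):
    K=c['camera_matrix'];Ei=np.linalg.inv(c['extrinsics']);d=c['z_map']
    v,u=np.mgrid[:d.shape[0],:d.shape[1]]
    P=np.stack([(u-K[0,2])/K[0,0]*d,(v-K[1,2])/K[1,1]*d,d,np.ones_like(d)],-1)@Ei.T
    P=P[...,:3];P[d==0]=np.nan
    return P
E
cat > a.py <<'E'
from h import *
np.set_printoptions(precision=4,suppress=True)
print(state())
for n in ['top','scene']:
    c=cam(n,n+'0.png'); print(n,np.linalg.inv(c['extrinsics'])[:3,3])
    for t in ['vise','fixed_jaw','jaw_face','lever_knob','lever_pivot','jar','jar_mouth','cap_center']:
        for f in find_in(n,t)[:3]:
            r,q=f['centre']; print(t,round(f['conf'],2),np.round([r,q]),px2w(c,r,q))
E
python3 a.py
```

```text
pics
{'t': 0.0, 'joints': array([-79.5378,  19.1313,   2.2843,  84.0115,  -0.7667,  76.966 ,
        -3.352 ]), 'qvel': array([ 0.0907, -0.037 , -0.0022,  0.0012,  0.0111,  0.0663, -0.043 ]), 'joint_torque': array([  0.0006, -65.8568,   1.3658, -40.5552,   0.0168,   0.0126,
        -0.0001]), 'position': array([0.1807, 0.6239, 0.2474]), 'orientation': array([-179.9067,    0.0073,  163.8534]), 'ft_force': array([ 0.0657,  0.3084, -0.4348]), 'moment': array([ 0.0676, -0.0369, -0.025 ]), 'gripper_width': 0.08528269054851763}
top [0.4735 0.1136 0.8007]
vise 0.94 [185. 351.] [ 0.5844 -0.0358  0.0584]
fixed_jaw 0.68 [183. 353.] [ 0.5889 -0.04    0.0542]
fixed_jaw 0.36 [180. 366.] [ 0.5953 -0.0671  0.0466]
jaw_face 0.63 [173. 363.] [ 0.6095 -0.0627  0.0395]
lever_knob 0.73 [154. 369.] [ 0.6386 -0.0685  0.0666]
lever_knob 0.3 [176. 364.] [ 0.6022 -0.062   0.0478]
lever_pivot 0.63 [177. 364.] [ 0.6004 -0.0625  0.0471]
lever_pivot 0.43 [205. 307.] [0.5476 0.0469 0.0676]
jar 0.63 [174. 365.] [ 0.6055 -0.0644  0.0479]
jar 0.58 [203. 308.] [0.5479 0.048  0.0952]
jar_mouth 0.61 [204. 307.] [0.5502 0.0466 0.0649]
cap_center 0.86 [188. 316.] [0.5735 0.0338 0.1026]
cap_center 0.78 [234. 184.] [0.4996 0.2776 0.0241]
cap_center 0.74 [301. 354.] [ 0.37   -0.0418  0.0248]
scene [1.0356 0.3812 0.5535]
vise 0.75 [259. 155.] [ 0.6257 -0.0171  0.0399]
fixed_jaw 0.74 [259. 157.] [ 0.6193 -0.0183  0.0344]
jaw_face 0.96 [245. 139.] [ 0.6124 -0.056   0.0421]
jaw_face 0.71 [249. 201.] [0.596  0.0457 0.0609]
lever_pivot 0.77 [244. 137.] [ 0.6126 -0.0587  0.0427]
lever_pivot 0.71 [259. 159.] [ 0.6142 -0.0209  0.0292]
jar 0.57 [248. 201.] [0.5966 0.0454 0.0621]
jar_mouth 0.91 [250. 204.] [0.5966 0.0498 0.0602]
cap_center 0.96 [280. 375.] [0.5089 0.2808 0.0234]
cap_center 0.84 [179. 228.] [ 0.3822 -0.0392  0.0249]
cap_center 0.68 [216. 201.] [0.5754 0.0368 0.1039]
```

View pics/top0.png

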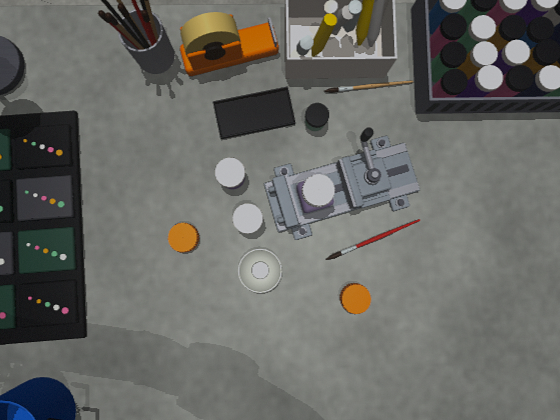

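View pics/scene0.png

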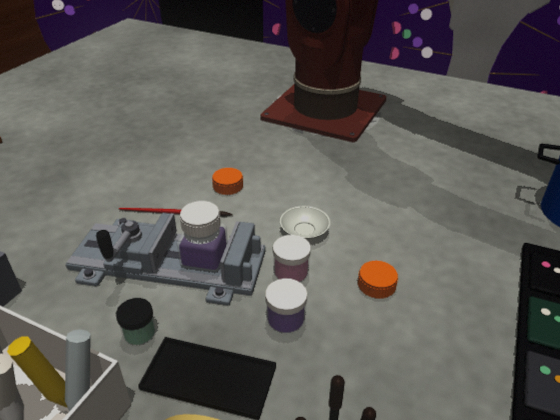

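```bash
python3 - <<'E'
import cv2
a=cv2.imread('pics/top0.png')[110:270,240:440];b=cv2.imread('pics/scene0.png')[170:330,80:280]
cv2.imwrite('pics/crop0.png',cv2.resize(cv2.vconcat([a,b]),None,fx=1.85,fy=1.85,interpolation=cv2.INTER_CUBIC))
E
```

```text
(no output)
```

View pics/crop0.png

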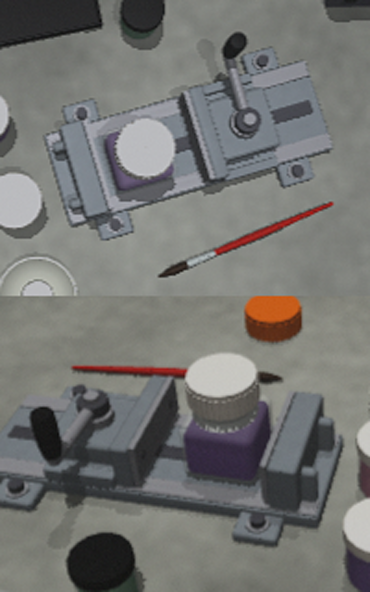

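The white ribbed cap on the square violet jar, at top (188,318) and scene (216,201), is the one meant. It stands between the jaws. The orange discs at top (237,183) and (298,356) are the look-alikes, and the white caps at (172,230) and (218,248) belong to round pots. The lever points up in the top image, which is locked. Its knob is at top (135,367).

```bash
cat > m.py <<'E'
from h import *
np.set_printoptions(precision=4,suppress=True)
T=cam('top');S=cam('scene')
P=np.concatenate([cloud(T).reshape(-1,3),cloud(S).reshape(-1,3)]);
src=np.r_[np.zeros(420*560),np.ones(420*560)]
ok=np.isfinite(P[:,0])&(abs(P[:,0]-.59)<.14)&(P[:,1]>-.2)&(P[:,1]<.16);P=P[ok];src=src[ok]
def sel(z0,z1,s=0): return P[(P[:,2]>z0)&(P[:,2]<z1)&(src==s)]
for s in (0,1):
    q=sel(.0985,.108,s); 
    for nm,m in [('cap',q[:,1]>-.01),('knob',q[:,1]<-.03)]:
        a=q[m]
        if len(a)>3: 
            (cx,cy),r=cv2.minEnclosingCircle(a[:,:2].astype(np.float32)); print(s,nm,len(a),a.mean(0),'circ',cx,cy,r)
# jaw tops
q=sel(.052,.064); img=np.zeros((350,350),np.uint8)
for s,z0,z1 in [(0,.052,.063),(0,.0985,.108),(0,.008,.02),(0,.03,.05)]:
    a=sel(z0,z1,s)
    im=np.zeros((720,560),np.uint8)
h=sel(-.01,.12); im=np.zeros((560,720),np.uint8)
u=((.16-h[:,1])/.0005).astype(int).clip(0,719); v=((.73-h[:,0])/.0005).astype(int).clip(0,559)
im[v,u]=(h[:,2]*2200).clip(0,255); im=cv2.dilate(im,np.ones((5,5)))
cv2.imwrite('pics/hm.png',cv2.applyColorMap(im,cv2.COLORMAP_JET))
E
python3 m.py
```

```text
0 cap 791 [0.5704 0.0308 0.1022] circ 0.570434033870697 0.03065078891813755 0.028299516066908836
0 knob 84 [ 0.6695 -0.058   0.1049] circ 0.6701569557189941 -0.05915684998035431 0.00876788143068552
1 cap 835 [0.573  0.0314 0.1032] circ 0.5700337290763855 0.0300921443849802 0.029055850580334663
1 knob 136 [ 0.6718 -0.0574  0.1048] circ 0.6705121994018555 -0.05973125249147415 0.009937559254467487
```

View pics/hm.png

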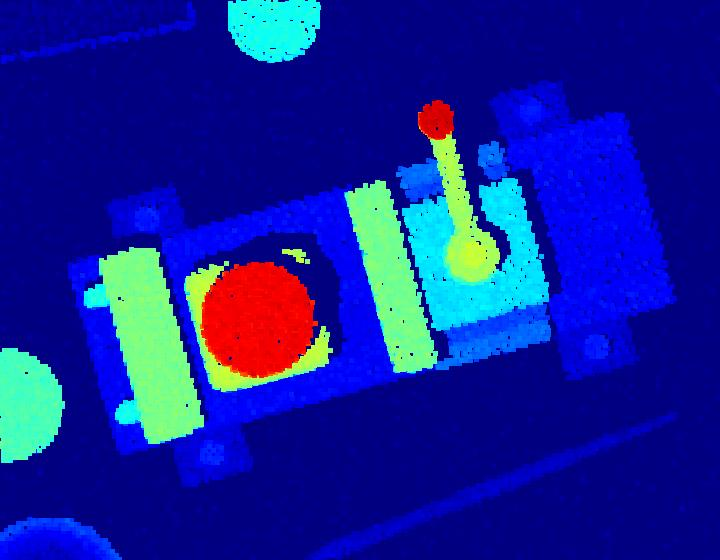

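The height map shows everything clearly: the jaws, cap, knob, and pivot. I'll fit the jaw rectangles next.

```bash
cat >> m.py <<'E'
h=sel(.0535,.0625)
for nm,c0,r in [('fixed',(.563,.0825),.056),('moving',(.591,-.027),.056)]:
    c0=np.array(c0)
    d=h[:,:2]-c0
    ux=np.array([-.25,.968]); ux/=np.linalg.norm(ux); uy=np.array([-ux[1],ux[0]])
    m=(abs(d@ux)<.022)&(abs(d@uy)<.056)
    a=h[m]; (c,sz,ang)=cv2.minAreaRect((a[:,:2]*1000).astype(np.float32)); print(nm,len(a),np.array(c),sz,ang,a.mean(0))
# pca-based line of long edges
E
python3 m.py | tail -2
```

```text
fixed 836 [559.6665  79.1396] (95.91292572021484, 39.684478759765625) 15.357439041137695 [0.5579 0.0835 0.0571]
moving 560 [591.6954 -35.7179] (94.34703826904297, 21.039113998413086) 15.529358863830566 [ 0.5912 -0.0354  0.0563]
```

```bash
cat > p.py <<'E'
# usage: p.py x y z yaw n  -> suggested rows from current pose (straight)
import sys
from h import *
from scipy.spatial.transform import Rotation as R
np.set_printoptions(precision=4,suppress=True)
x,y,z,yaw,n=map(float,sys.argv[1:6]);n=int(n)
s=state();p=s['position'];R0=R.from_euler('xyz',s['orientation'],degrees=True);R1=R.from_euler('xyz',[180,0,yaw],degrees=True)
rv=(R0.inv()*R1).as_rotvec()
if len(sys.argv)>6: # force turn via other side
    rv=rv*(1-2*np.pi/np.linalg.norm(rv))
print(s['t'],s['joints'],p,s['orientation'],s['ft_force'],s['gripper_width'])
Rc=R0;d=(np.array([x,y,z])-p)/n
for i in range(n):
    print(list(np.round(Rc.inv().apply(d),4))+list(np.round(rv/n,4))); Rc=Rc*R.from_rotvec(rv/n)
E
python3 p.py .6703 -.0594 .16 15.4 15
```

```text
1.1 [-79.5381  19.0898   2.2875  83.9624  -0.7651  76.9646  -3.3522] [0.1808 0.6243 0.2483] [-179.9986    0.0026  163.8515] [-0.5324 -0.2078  0.0789] 0.08555494724233327
[np.float64(-0.044), np.float64(-0.0347), np.float64(0.0059), np.float64(0.0), np.float64(0.0), np.float64(0.1727)]
[np.float64(-0.0493), np.float64(-0.0266), np.float64(0.0059), np.float64(0.0), np.float64(0.0), np.float64(0.1727)]
[np.float64(-0.0532), np.float64(-0.0177), np.float64(0.0059), np.float64(0.0), np.float64(0.0), np.float64(0.1727)]
[np.float64(-0.0554), np.float64(-0.0083), np.float64(0.0059), np.float64(0.0), np.float64(0.0), np.float64(0.1727)]
[np.float64(-0.056), np.float64(0.0013), np.float64(0.0059), np.float64(0.0), np.float64(0.0), np.float64(0.1727)]
[np.float64(-0.055), np.float64(0.0109), np.float64(0.0059), np.float64(0.0), np.float64(0.0), np.float64(0.1727)]
[np.float64(-0.0523), np.float64(0.0202), np.float64(0.0059), np.float64(0.0), np.float64(0.0), np.float64(0.1727)]
[np.float64(-0.048), np.float64(0.0289), np.float64(0.0059), np.float64(0.0), np.float64(0.0), np.float64(0.1727)]
[np.float64(-0.0424), np.float64(0.0367), np.float64(0.0059), np.float64(0.0), np.float64(0.0), np.float64(0.1727)]
[np.float64(-0.0354), np.float64(0.0435), np.float64(0.0059), np.float64(0.0), np.float64(0.0), np.float64(0.1727)]
[np.float64(-0.0274), np.float64(0.0489), np.float64(0.0059), np.float64(0.0), np.float64(0.0), np.float64(0.1727)]
[np.float64(-0.0186), np.float64(0.0529), np.float64(0.0059), np.float64(0.0), np.float64(0.0), np.float64(0.1727)]
[np.float64(-0.0092), np.float64(0.0553), np.float64(0.0059), np.float64(0.0), np.float64(0.0), np.float64(0.1727)]
[np.float64(0.0004), np.float64(0.0561), np.float64(0.0059), np.float64(0.0), np.float64(0.0), np.float64(0.1727)]
[np.float64(0.01), np.float64(0.0552), np.float64(0.0059), np.float64(0.0), np.float64(0.0), np.float64(0.1727)]
```

Emit:
{"op": "jog_arm", "data": {"rows": [-0.044, -0.035, 0.004, 0, 0, 0.173, -0.049, -0.027, 0.004, 0, 0, 0.173, -0.053, -0.018, 0.004, 0, 0, 0.173, -0.055, -0.008, 0.004, 0, 0, 0.173, -0.056, 0.001, 0.004, 0, 0, 0.173]}}

```text
t: 1.72
position: [0.3435, 0.3946, 0.2284]
orientation: [180.0, -0.0, 114.0]
ft_force: [1.1, 0.0, 0.7]
gripper_width: 0.0855
```

```bash
sed -i 's/print(list(np.round(Rc.inv().apply(d),4))+list(np.round(rv\/n,4)))/print(*np.round(Rc.inv().apply(d),4),*np.round(rv\/n,4),sep=",")/' p.py; python3 p.py .6703 -.0594 .16 15.4 10
```

```text
1.725 [-68.2495   4.7389  15.3359 103.7936  -1.3328  71.6007 -28.5804] [0.3435 0.3946 0.2284] [179.9717  -0.0302 113.9632] [1.1386 0.0185 0.689 ] 0.08548732553512224
-0.0548,0.0114,0.0068,-0.0,-0.0001,0.172
-0.052,0.0206,0.0068,-0.0,-0.0001,0.172
-0.0477,0.0292,0.0068,-0.0,-0.0001,0.172
-0.042,0.037,0.0068,-0.0,-0.0001,0.172
-0.0351,0.0436,0.0068,-0.0,-0.0001,0.172
-0.0271,0.049,0.0068,-0.0,-0.0001,0.172
-0.0183,0.0529,0.0068,-0.0,-0.0001,0.172
-0.009,0.0552,0.0068,-0.0,-0.0001,0.172
0.0006,0.0559,0.0068,-0.0,-0.0001,0.172
0.0102,0.055,0.0068,-0.0,-0.0001,0.172
```

Emit:
{"op": "jog_arm", "data": {"rows": [-0.055, 0.011, 0.006, 0, 0, 0.173, -0.052, 0.02, 0.006, 0, 0, 0.173, -0.048, 0.029, 0.006, 0, 0, 0.173, -0.042, 0.037, 0.006, 0, 0, 0.173, -0.035, 0.043, 0.006, 0, 0, 0.173]}}

```text
t: 2.35
position: [0.5062, 0.1676, 0.1985]
orientation: [180.0, -0.1, 64.4]
ft_force: [0.6, 1.2, -0.9]
gripper_width: 0.085
```

Emit:
{"op": "jog_arm", "data": {"rows": [-0.027, 0.049, 0.006, 0, 0, 0.173, -0.018, 0.053, 0.006, 0, 0, 0.173, -0.009, 0.055, 0.006, 0, 0, 0.173, 0, 0, 0, 0, 0, 0]}}

```text
t: 2.85
position: [0.6046, 0.028, 0.1799]
orientation: [179.8, 0.1, 34.5]
ft_force: [0.4, 0.7, 0.3]
gripper_width: 0.0852
```

```bash
python3 p.py .6703 -.0594 .16 15.4 3
```

```text
2.85 [-39.6062  19.4497  40.4579  97.1338 -13.24    68.3526 -51.3597] [0.6046 0.028  0.1799] [179.8397   0.0969  34.4833] [0.3774 0.7257 0.2533] 0.08522599260128025
0.0016,0.0364,0.0067,0.001,0.0004,0.111
0.0056,0.036,0.0067,0.001,0.0004,0.111
0.0095,0.0352,0.0067,0.001,0.0004,0.111
```

Emit:
{"op": "jog_arm", "data": {"rows": [0.0016, 0.0364, 0.006, 0, 0, 0.111, 0.0056, 0.036, 0.006, 0, 0, 0.111, 0.0095, 0.0352, 0.006, 0, 0, 0.111, 0, 0, 0, 0, 0, 0], "claw": 0.05}}

```text
t: 3.35
position: [0.6702, -0.0558, 0.1616]
orientation: [179.9, 0.1, 15.7]
ft_force: [-0.0, 1.0, 0.8]
gripper_width: 0.0501
```

```bash
python3 p.py .6703 -.0594 .091 15.4 3; python3 - <<'E'
from h import *
c=cam('top','t1.png');a=c['image'][90:210,310:430,::-1];s=cam('scene')['image'][190:310,60:180,::-1]
cv2.imwrite('pics/t1.png',cv2.resize(cv2.hconcat([a,s]),None,fx=3,fy=3))
E
```

```text
3.35 [-30.0603  30.0265  43.3713  88.2001 -21.2818  70.3596 -57.5775] [ 0.6702 -0.0558  0.1616] [179.9134   0.0738  15.7324] [-0.0359  0.9726  0.7826] 0.05010023995139505
-0.0002,0.0011,0.0235,0.0005,0.0004,0.0019
-0.0003,0.0011,0.0235,0.0005,0.0004,0.0019
-0.0003,0.0012,0.0235,0.0005,0.0004,0.0019
```

View pics/t1.png

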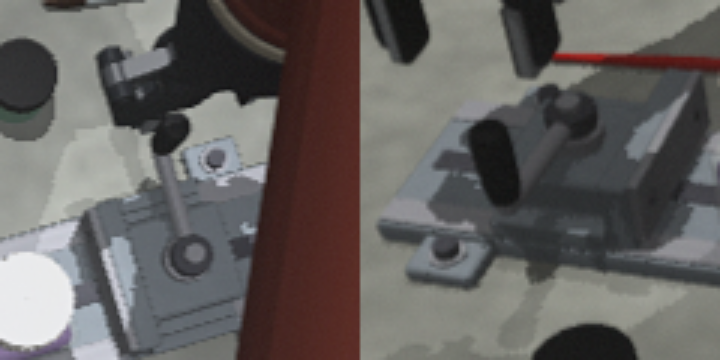

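The fingers straddle the knob from above in both views, so I'm descending.

Emit:
{"op": "jog_arm", "data": {"rows": [0, 0.001, 0.023, 0, 0, 0.002, 0, 0.001, 0.023, 0, 0, 0.002, 0, 0.001, 0.023, 0, 0, 0, 0, 0, 0, 0, 0, 0]}}

```text
t: 3.95
position: [0.6695, -0.0552, 0.0916]
orientation: [-179.9, 0.2, 15.8]
ft_force: [-0.1, -0.4, -0.2]
gripper_width: 0.0497
```

```bash
python3 - <<'E'
from h import *
c=cam('top');a=c['image'][90:210,310:430,::-1];s=cam('scene')['image'][190:310,60:180,::-1]
cv2.imwrite('pics/t2.png',cv2.resize(cv2.hconcat([a,s]),None,fx=3,fy=3))
E
```

```text
(no output)
```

View pics/t2.png

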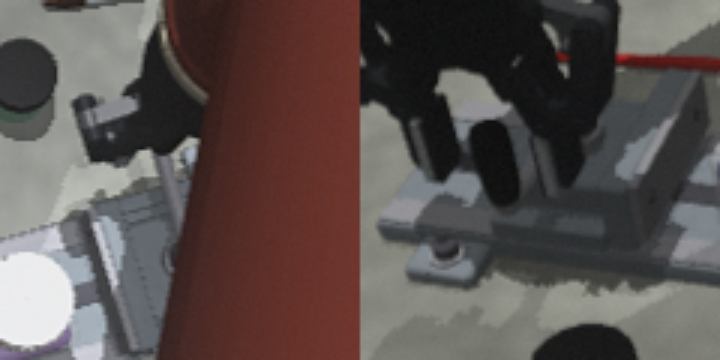

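Emit:
{"op": "jog_arm", "data": {"rows": [0, 0.004, 0, 0, 0, 0, 0, 0, 0, 0, 0, 0]}}

```text
t: 4.3
position: [0.6723, -0.061, 0.0942]
orientation: [180.0, -0.1, 15.7]
ft_force: [-0.4, 0.3, 0.5]
gripper_width: 0.0502
```

Emit:
{"op": "jog_arm", "data": {"rows": [0, 0, 0, 0, 0, 0, 0, 0, 0, 0, 0, 0, 0, 0, 0, 0, 0, 0, 0, 0, 0, 0, 0, 0], "claw": 0.01, "newtons": 30}}

```text
t: 4.8
position: [0.6719, -0.0601, 0.0935]
orientation: [-180.0, -0.0, 15.7]
ft_force: [-0.8, 1.6, 3.1]
gripper_width: 0.0172
```

Emit:
{"op": "jog_arm", "data": {"rows": [-0.0009, 0.0109, 0, 0, 0, 0, -0.0025, 0.0107, 0, 0, 0, 0, -0.0042, 0.0102, 0, 0, 0, 0, -0.0058, 0.0093, 0, 0, 0, 0, -0.0071, 0.0084, 0, 0, 0, 0]}}

```text
t: 5.42
position: [0.6659, -0.1136, 0.0935]
orientation: [-180.0, -0.1, 15.7]
ft_force: [1.1, 3.5, 3.6]
gripper_width: 0.0172
```

Emit:
{"op": "jog_arm", "data": {"rows": [-0.0084, 0.0071, 0, 0, 0, 0, -0.0093, 0.0058, 0, 0, 0, 0, -0.0102, 0.0042, 0, 0, 0, 0, -0.0107, 0.0025, 0, 0, 0, 0, -0.009, 0.0007, 0, 0, 0, 0]}}

```text
t: 6.05
position: [0.6245, -0.1467, 0.0935]
orientation: [180.0, -0.0, 15.7]
ft_force: [3.3, -0.4, 1.4]
gripper_width: 0.0172
```

Emit:
{"op": "jog_arm", "data": {"rows": [0, 0, 0, 0, 0, 0, 0, 0, 0, 0, 0, 0]}}

```text
t: 6.3
position: [0.6243, -0.1469, 0.0934]
orientation: [180.0, 0.1, 15.6]
ft_force: [-2.3, -3.0, 5.8]
gripper_width: 0.0168
```

```bash
cat > v.py <<'E'
import sys
from h import *
T=cam('top')['image'][100:280,240:440,::-1];s=cam('scene')['image'][170:350,50:250,::-1]
cv2.imwrite('pics/'+sys.argv[1],cv2.resize(cv2.hconcat([T,s]),None,fx=2,fy=2))
print(state()['joints'])
E
python3 v.py t3.png
```

```text
[-22.90115368  30.50238744  42.81693783  96.54508329 -22.88165858
  62.12851529 -47.46886555]
```

View pics/t3.png

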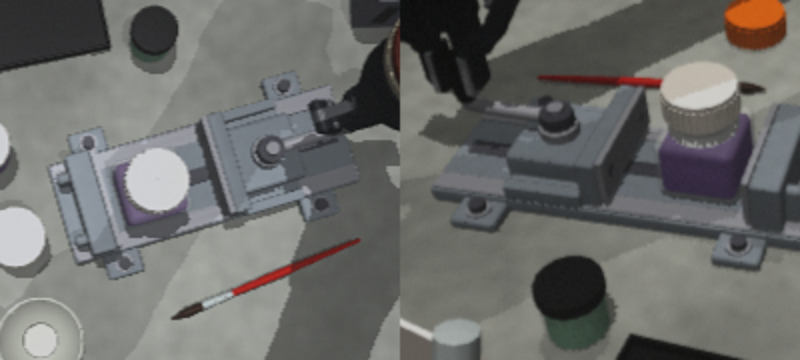

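Emit:
{"op": "jog_arm", "data": {"rows": [0, -0.006, 0, 0, 0, 0, 0, -0.006, 0, 0, 0, 0, 0, -0.006, 0, 0, 0, 0, 0, -0.005, 0, 0, 0, 0, 0, -0.004, 0, 0, 0, 0]}}

```text
t: 7.02
position: [0.6174, -0.12, 0.0934]
orientation: [180.0, 0.1, 15.7]
ft_force: [-1.5, -5.5, 5.6]
gripper_width: 0.017
```

Emit:
{"op": "jog_arm", "data": {"rows": [0, -0.003, 0, 0, 0, 0, 0, -0.003, 0, 0, 0, 0, 0, -0.002, 0, 0, 0, 0, 0, -0.001, 0, 0, 0, 0, 0, 0, 0, 0, 0, 0]}}

```text
t: 7.65
position: [0.6151, -0.112, 0.0934]
orientation: [179.9, 0.0, 15.7]
ft_force: [-0.9, -6.0, 5.6]
gripper_width: 0.017
```

```bash
python3 v.py t4.png; sed -i 's/(.591,-.027)/(.5815,.001)/' m.py; python3 m.py
```

```text
[-26.91117217  28.59677005  43.12275631  99.04214524 -21.85029026
  61.11102828 -50.85351615]
0 cap 799 [0.5689 0.0351 0.1023] circ 0.5690233707427979 0.03493424132466316 0.02838621847331524
1 cap 837 [0.5715 0.0358 0.1032] circ 0.5691062808036804 0.03399691730737686 0.02891860343515873
1 knob 201 [ 0.6197 -0.1087  0.1039] circ 0.6174248456954956 -0.11205971240997314 0.023523738607764244
fixed 860 [559.5615  79.1904] (95.37891387939453, 39.45240783691406) 15.36386489868164 [0.558  0.0829 0.0573]
moving 541 [581.4331   2.5709] (95.35433959960938, 37.78704071044922) 12.48347282409668 [ 0.5819 -0.004   0.0565]
```

View pics/t4.png

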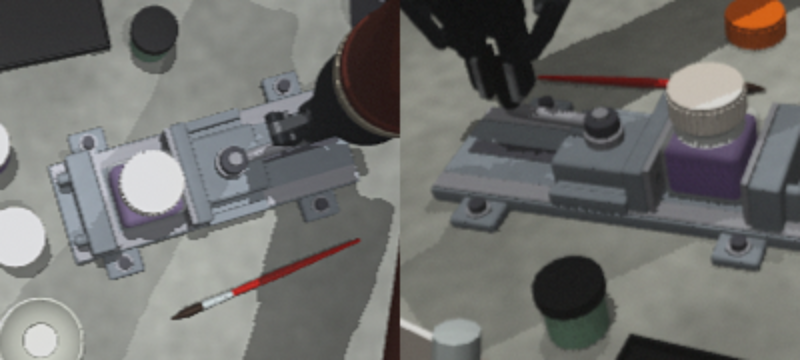

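View pics/hm.png

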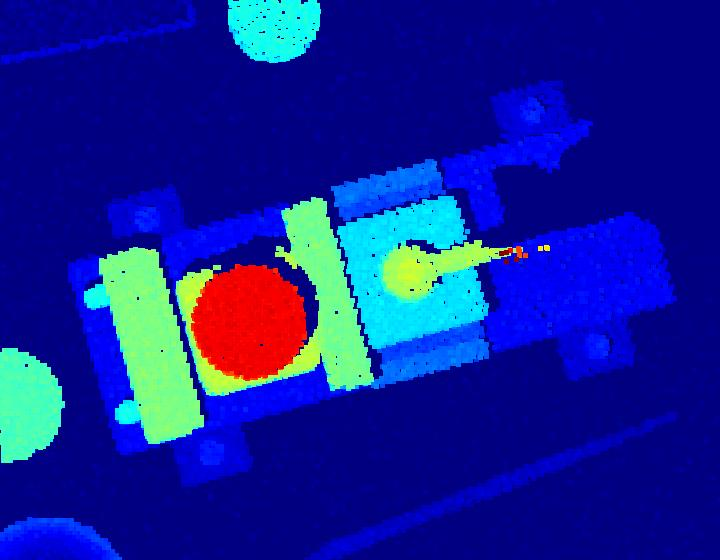

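Comparing this map with the first, the jaw has moved about 31 mm. The jar is now against it, with about 6 mm left to the fixed jaw.

Emit:
{"op": "jog_arm", "data": {"rows": [0, -0.0015, 0, 0, 0, 0, 0, -0.0015, 0, 0, 0, 0, 0, -0.0015, 0, 0, 0, 0, 0, -0.0005, 0, 0, 0, 0, 0, 0, 0, 0, 0, 0]}}

```text
t: 8.48
position: [0.6138, -0.1073, 0.0934]
orientation: [179.9, 0.0, 15.7]
ft_force: [-0.4, -4.9, 5.7]
gripper_width: 0.0169
```

Emit:
{"op": "jog_arm", "data": {"rows": [0, -0.001, 0, 0, 0, 0, 0, -0.001, 0, 0, 0, 0, 0, 0, 0, 0, 0, 0]}}

```text
t: 8.85
position: [0.6137, -0.107, 0.0936]
orientation: [179.8, -0.0, 15.6]
ft_force: [1.8, -10.2, 2.1]
gripper_width: 0.0172
```

Emit:
{"op": "jog_arm", "data": {"rows": [0, -0.001, 0, 0, 0, 0, 0, -0.001, 0, 0, 0, 0, 0, 0, 0, 0, 0, 0]}}

```text
t: 9.22
position: [0.6136, -0.1068, 0.0938]
orientation: [179.6, -0.0, 15.5]
ft_force: [4.9, -14.8, -0.4]
gripper_width: 0.0171
```

```bash
python3 m.py; cp pics/hm.png pics/hm2.png
```

```text
0 cap 795 [0.5675 0.0398 0.1022] circ 0.5677995681762695 0.039740003645420074 0.028412658721208572
1 cap 828 [0.57   0.0406 0.1031] circ 0.5681244134902954 0.03861783444881439 0.029157917946577072
1 knob 211 [ 0.618  -0.1036  0.1038] circ 0.6151491403579712 -0.10699868202209473 0.023375412449240685
fixed 866 [559.4334  80.0284] (95.8697509765625, 37.855167388916016) 15.528843879699707 [0.558  0.0832 0.0573]
moving 536 [579.5646   5.9494] (94.97818756103516, 32.83216857910156) 14.694278717041016 [0.5804 0.0004 0.0564]
```

View pics/hm2.png

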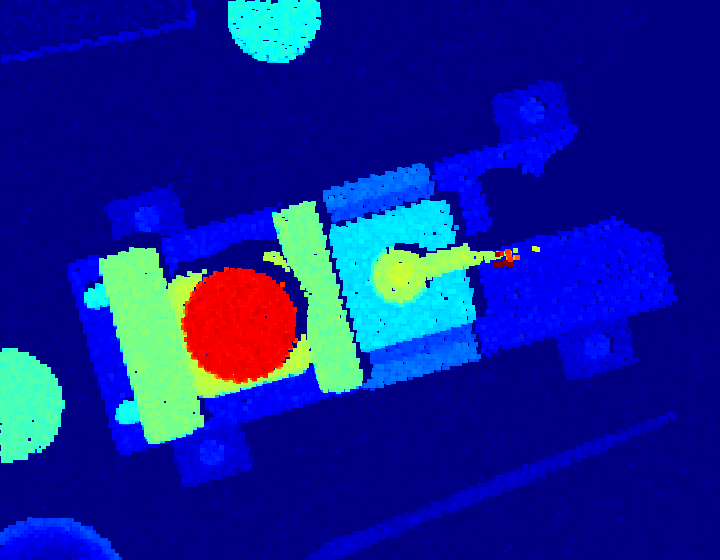

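Emit:
{"op": "jog_arm", "data": {"rows": [0.0074, -0.0008, 0, 0, 0, 0, 0.0107, -0.0025, 0, 0, 0, 0, 0.0102, -0.0042, 0, 0, 0, 0, 0.0093, -0.0058, 0, 0, 0, 0, 0.0084, -0.0071, 0, 0, 0, 0]}}

```text
t: 9.95
position: [0.6544, -0.0739, 0.094]
orientation: [179.6, -0.2, 15.6]
ft_force: [12.9, -11.1, -4.4]
gripper_width: 0.0172
```

Emit:
{"op": "jog_arm", "data": {"rows": [0.0071, -0.0084, 0, 0, 0, 0, 0.0058, -0.0093, 0, 0, 0, 0, 0.0042, -0.0102, 0, 0, 0, 0, 0.0025, -0.0107, 0, 0, 0, 0, 0.0009, -0.0109, 0, 0, 0, 0]}}

```text
t: 10.58
position: [0.6604, -0.0198, 0.094]
orientation: [179.6, -0.2, 15.7]
ft_force: [15.6, -27.3, -5.8]
gripper_width: 0.017
```

Emit:
{"op": "jog_arm", "data": {"rows": [0, 0, 0, 0, 0, 0, 0, 0, 0, 0, 0, 0]}}

```text
t: 10.82
position: [0.6605, -0.0206, 0.094]
orientation: [179.6, -0.3, 15.6]
ft_force: [13.0, -12.3, -3.9]
gripper_width: 0.0172
```

Emit:
{"op": "jog_arm", "data": {"rows": [0, 0.003, 0, 0, 0, 0, 0, 0, 0, 0, 0, 0, 0, 0, 0, 0, 0, 0], "claw": 0.05}}

```text
t: 11.2
position: [0.6585, -0.0192, 0.0929]
orientation: [-179.9, 0.1, 15.7]
ft_force: [0.5, 0.1, -0.5]
gripper_width: 0.0501
```

Emit:
{"op": "jog_arm", "data": {"rows": [0, 0, -0.03, 0, 0, 0, 0, 0, -0.03, 0, 0, 0, 0, 0, -0.02, 0, 0, 0, 0, 0, 0, 0, 0, 0], "claw": 0.085}}

```text
t: 11.7
position: [0.6596, -0.0199, 0.1746]
orientation: [180.0, -0.1, 15.7]
ft_force: [-0.7, -0.4, -0.7]
gripper_width: 0.0851
```

```bash
python3 m.py; python3 v.py t5.png;cp pics/hm.png pics/hm3.png;  python3 p.py .568 .0395 .155 5 4
```

```text
0 cap 788 [0.5678 0.0398 0.1022] circ 0.5674321055412292 0.03941424563527107 0.02793552726507187
1 cap 835 [0.5701 0.0406 0.1031] circ 0.5684336423873901 0.039166443049907684 0.02885218895971775
1 knob 5 [ 0.6601 -0.0304  0.1062] circ 0.6601870059967041 -0.030057311058044434 0.0021936455741524696
fixed 870 [559.241  80.002] (95.67881774902344, 37.714752197265625) 15.299695014953613 [0.5581 0.0832 0.0573]
moving 539 [579.7646   6.1007] (94.52716064453125, 32.76335906982422) 14.847557067871094 [0.5807 0.0008 0.0565]
[-34.13953078  27.84861202  43.78340647  89.69800452 -20.01243048
  70.68373281 -61.25827364]
11.9 [-34.1395  27.8486  43.7834  89.698  -20.0124  70.6837 -61.2583] [ 0.6582 -0.0199  0.172 ] [-179.9732    0.1105   15.6949] [ 0.008  -0.1533  0.4649] 0.08521342977503785
-0.0177,-0.0204,0.0043,-0.0001,0.0005,0.0467
-0.0186,-0.0196,0.0043,-0.0001,0.0005,0.0467
-0.0195,-0.0187,0.0043,-0.0001,0.0005,0.0467
-0.0204,-0.0177,0.0043,-0.0001,0.0005,0.0467
```

View pics/t5.png

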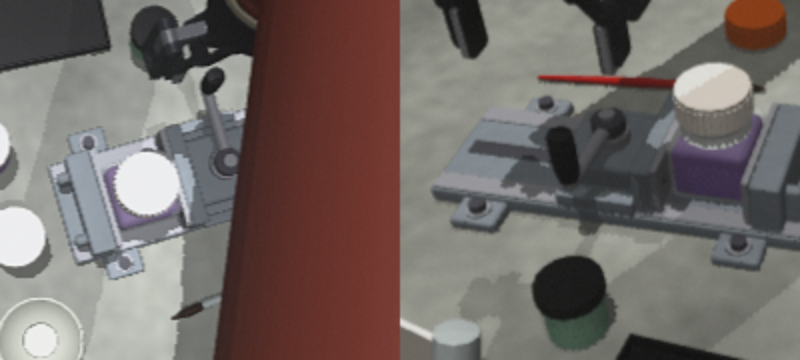

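View pics/hm3.png

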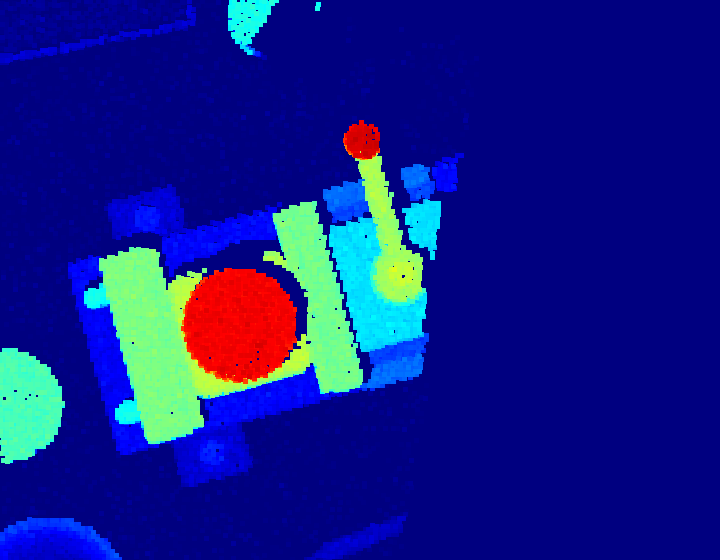

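The lever is locked, with its bar at 15.7° against the vice's 15.4°, and the jar is clamped square. I'm going to the cap now.

```bash
python3 p.py .5685 .040 .155 15.4 3
```

```text
11.9 [-34.1395  27.8486  43.7834  89.698  -20.0124  70.6837 -61.2583] [ 0.6582 -0.0199  0.172 ] [-179.9732    0.1105   15.6949] [ 0.008  -0.1533  0.4649] 0.08521342977503785
-0.0234,-0.0273,0.0057,-0.0002,0.0006,0.0017
-0.0234,-0.0273,0.0057,-0.0002,0.0006,0.0017
-0.0235,-0.0272,0.0057,-0.0002,0.0006,0.0017
```

Emit:
{"op": "jog_arm", "data": {"rows": [-0.0234, -0.0273, 0.005, 0, 0, 0.0, -0.0234, -0.0273, 0.005, 0, 0, 0, -0.0234, -0.0273, 0.005, 0, 0, 0, 0, 0, 0, 0, 0, 0, 0, 0, 0, 0, 0, 0]}}

```text
t: 12.52
position: [0.5693, 0.0395, 0.1581]
orientation: [180.0, 0.0, 15.7]
ft_force: [-0.4, -0.2, 0.3]
gripper_width: 0.085
```

```bash
python3 p.py .5685 .040 .090 15.4 3;python3 v.py t6.png
```

```text
12.525 [-46.6891  17.1322  45.5854 103.5126 -13.411   64.9296 -70.9348] [0.5693 0.0395 0.1581] [179.9818   0.007   15.6993] [-0.3507 -0.241   0.273 ] 0.08503094115781785
-0.0002,-0.0002,0.0227,0.0001,0.0,0.0017
-0.0002,-0.0002,0.0227,0.0001,0.0,0.0017
-0.0002,-0.0002,0.0227,0.0001,0.0,0.0017
[-46.63226978  17.16379309  45.6019192  103.46647599 -13.40858027
  64.93863924 -70.94306529]
```

View pics/t6.png

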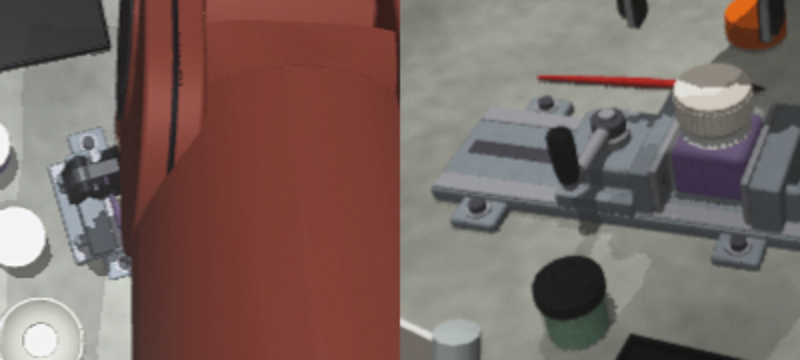

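Emit:
{"op": "jog_arm", "data": {"rows": [0, 0, 0.022, 0, 0, 0.002, 0, 0, 0.022, 0, 0, 0, 0, 0, 0.012, 0, 0, 0, 0, 0, 0.01, 0, 0, 0, 0, 0, 0, 0, 0, 0]}}

```text
t: 13.25
position: [0.5691, 0.0394, 0.0919]
orientation: [180.0, 0.0, 15.6]
ft_force: [0.7, -0.2, 0.1]
gripper_width: 0.0853
```

```bash
python3 p.py .5685 .040 .090 15.4 1;python3 v.py t7.png
```

```text
13.25 [-44.289   21.9533  43.4604 106.9756 -17.6135  58.0088 -67.8661] [0.5691 0.0394 0.0919] [179.9794   0.0479  15.5507] [ 0.7164 -0.1668  0.052 ] 0.08533560018146158
-0.0004,-0.0007,0.0019,0.0004,0.0008,0.0026
[-44.31459473  21.88636475  43.4853229  106.93285451 -17.59765054
  58.02556903 -67.87661922]
```

View pics/t7.png

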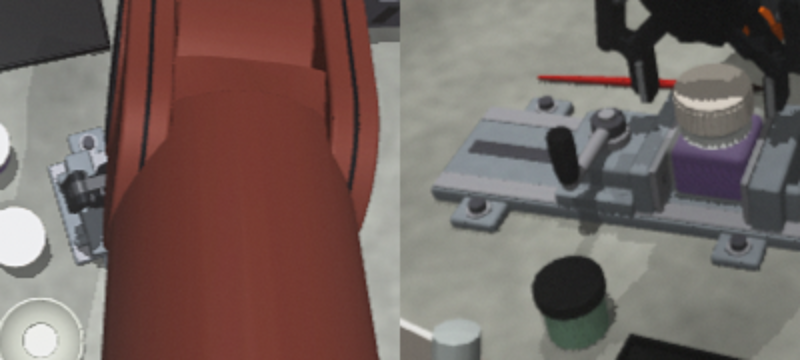

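```bash
python3 - <<'E'
from h import *
c=cam('scene')
for cen in [(.5685,.04)]:
  for s in (-1,1):
    for z in (.08,.09,.1):
      w=np.r_[np.array(cen)+s*.048*np.array([-.2656,.964]),z,1]
      q=c['camera_matrix']@(c['extrinsics']@w)[:3]; q=q[:2]/q[2]; print(s,z,(q-[50,170])*2+[400,0])
P=cloud(c)
for name,(u0,v0) in {'L':(645,90),'R':(775,100)}.items():
    u=int((u0-400)/2+50);v=int(v0/2+170); print(name,P[v-2:v+3,u-1:u+2].reshape(-1,3))
E
```

```text
-1 0.08 [650.9193352  105.02173799]
-1 0.09 [649.23854971  94.33480447]
-1 0.1 [647.52936852  83.46732266]
1 0.08 [778.66169009 120.95389211]
1 0.09 [778.03949785 110.20296218]
1 0.1 [777.40659574  99.26697534]
L [[ 5.93297085e-01 -1.30460757e-03  1.07922484e-01]
 [ 5.91457498e-01 -1.09253532e-03  1.06697257e-01]
 [ 5.89765818e-01 -7.43857240e-04  1.05624050e-01]
 [ 5.93683886e-01 -1.26137680e-03  1.06418212e-01]
 [ 5.92436793e-01 -5.38154678e-04  1.05786834e-01]
 [ 5.92079577e-01  9.53051793e-04  1.06054905e-01]
 [ 5.93392577e-01 -1.80595486e-03  1.04221650e-01]
 [ 5.92031649e-01 -1.17688772e-03  1.03473624e-01]
 [ 5.92098534e-01  6.83168124e-04  1.04174136e-01]
 [ 5.93326415e-01 -2.15682025e-03  1.02245503e-01]
 [ 5.93133155e-01 -5.17481555e-04  1.02685084e-01]
 [ 5.90590813e-01 -8.98466705e-04  1.00733652e-01]
 [ 5.93598449e-01 -2.21547091e-03  1.00608473e-01]
 [ 5.92412944e-01 -1.43034944e-03  1.00035490e-01]
 [ 5.92854677e-01  7.57538352e-04  1.01126595e-01]]
R [[0.56656498 0.08871436 0.11161357]
 [0.56430495 0.08892758 0.11006089]
 [0.56282831 0.08963526 0.10924831]
 [0.56624264 0.088413   0.10950087]
 [0.5649544  0.08923244 0.10886115]
 [0.56366114 0.09005348 0.10821838]
 [0.56666601 0.08857648 0.10808797]
 [0.56312398 0.08799846 0.10530831]
 [0.5627642  0.08940435 0.10555036]
 [0.56803238 0.08932841 0.10757165]
 [0.56425829 0.08860367 0.10455887]
 [0.56267093 0.08925061 0.10363385]
 [0.56715843 0.08868174 0.10491484]
 [0.56474396 0.08880627 0.10319196]
 [0.56318377 0.08947079 0.10228945]]
```

Emit:
{"op": "jog_arm", "data": {"rows": [0, 0, 0.002, 0, 0, 0, 0, 0, 0, 0, 0, 0, 0, 0, 0, 0, 0, 0, 0, 0, 0, 0, 0, 0, 0, 0, 0, 0, 0, 0], "claw": 0.04, "newtons": 90}}

```text
t: 14.02
position: [0.5693, 0.0401, 0.091]
orientation: [-180.0, -0.0, 15.6]
ft_force: [-2.3, 1.5, 6.6]
gripper_width: 0.0535
```

Emit:
{"op": "jog_arm", "data": {"rows": [0, 0, 0, 0, 0, -0.1, 0, 0, 0, 0, 0, -0.1, 0, 0, 0, 0, 0, -0.1, 0, 0, 0, 0, 0, -0.1, 0, 0, 0, 0, 0, -0.1]}}

```text
t: 14.65
position: [0.5695, 0.0407, 0.091]
orientation: [-180.0, -0.1, 44.4]
ft_force: [-2.5, 4.0, 5.2]
gripper_width: 0.0539
```

Emit:
{"op": "jog_arm", "data": {"rows": [0, 0, -0.0004, 0, 0, -0.12, 0, 0, -0.0004, 0, 0, -0.12, 0, 0, -0.0004, 0, 0, -0.12, 0, 0, -0.0004, 0, 0, -0.12, 0, 0, -0.0004, 0, 0, -0.12]}}

```text
t: 15.28
position: [0.5682, 0.0414, 0.0922]
orientation: [-179.9, -0.1, 78.9]
ft_force: [-4.6, 6.1, 1.8]
gripper_width: 0.0535
```

```bash
python3 v.py t8.png; python3 -c "
from h import *
s=state();print(s['position'],s['moment'],s['ft_force'])"
```

```text
[-34.34826712  19.29656475  30.70653645 106.57470123 -11.691791
  57.3299783   -9.82730178]
[0.56818319 0.0411493  0.0922254 ] [ 0.86351464  0.96503722 -0.01955059] [-3.89120464  3.96022608  1.59163344]
```

View pics/t8.png

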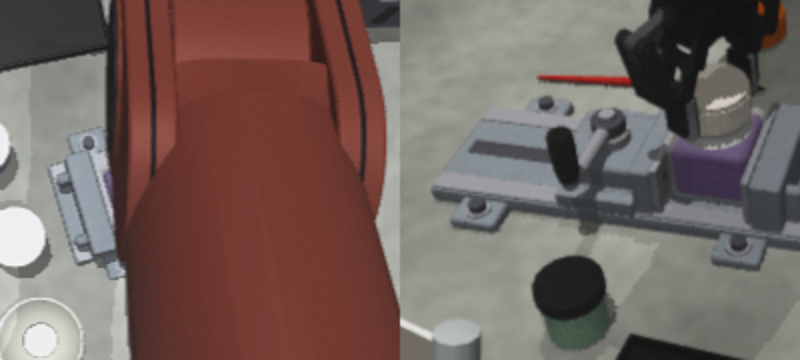

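Emit:
{"op": "jog_arm", "data": {"rows": [0, 0, -0.0004, 0, 0, -0.12, 0, 0, -0.0004, 0, 0, -0.12, 0, 0, -0.0004, 0, 0, -0.12, 0, 0, -0.0004, 0, 0, -0.12, 0, 0, -0.0004, 0, 0, -0.12]}}

```text
t: 16.0
position: [0.567, 0.0416, 0.0939]
orientation: [-179.8, -0.2, 113.3]
ft_force: [-8.6, 6.0, 5.5]
gripper_width: 0.0541
```

Emit:
{"op": "jog_arm", "data": {"rows": [0, 0, -0.0004, 0, 0, -0.12, 0, 0, -0.0004, 0, 0, -0.12, 0, 0, -0.0004, 0, 0, -0.12, 0, 0, 0, 0, 0, -0.12, 0, 0, 0, 0, 0, -0.12]}}

```text
t: 16.62
position: [0.5662, 0.0411, 0.0947]
orientation: [-179.9, -0.4, 147.6]
ft_force: [-12.7, 4.3, 6.4]
gripper_width: 0.054
```

Emit:
{"op": "jog_arm", "data": {"rows": [0, 0, 0, 0, 0, -0.1, 0, 0, 0, 0, 0, -0.1, 0, 0, 0, 0, 0, 0]}}

```text
t: 17.0
position: [0.5664, 0.0406, 0.0953]
orientation: [-179.9, -0.3, 158.9]
ft_force: [-13.3, 3.5, 10.5]
gripper_width: 0.0541
```

```bash
python3 v.py t9.png; python3 -c "
from h import *
s=state();print(s['position'],s['moment'],s['ft_force'])"
```

```text
[-23.00893634  17.65279349  17.03326598 105.9561619   -6.14909361
  57.60573906  65.45841307]
[0.56633349 0.04055602 0.0952709 ] [ 0.35672737  2.87963414 -0.01559531] [-13.37097953   2.91633875   9.60835888]
```

View pics/t9.png

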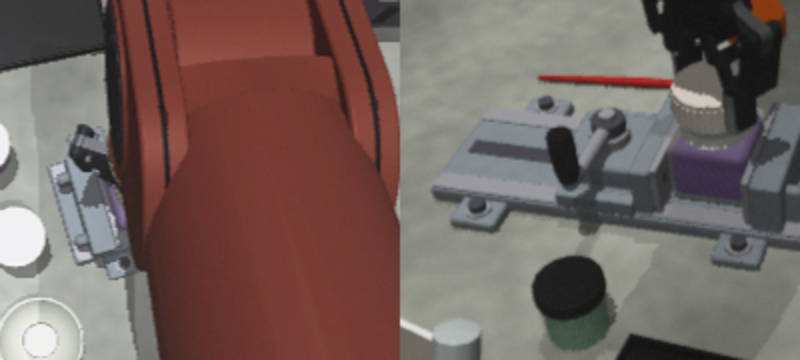

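Thread travel is complete: 2.5 rad turned and the cap has climbed about 4.4 mm. I'll relieve the side load, then lift slowly.

Emit:
{"op": "jog_arm", "data": {"rows": [0.0025, -0.001, 0, 0, 0, 0, 0, 0, -0.002, 0, 0, 0, 0, 0, -0.002, 0, 0, 0, 0, 0, 0, 0, 0, 0]}}

```text
t: 17.6
position: [0.566, 0.0399, 0.0994]
orientation: [-180.0, -0.1, 158.8]
ft_force: [-5.8, 1.6, -0.5]
gripper_width: 0.0539
```

Emit:
{"op": "jog_arm", "data": {"rows": [0, 0, -0.002, 0, 0, 0, 0, 0, -0.002, 0, 0, 0, 0, 0, 0, 0, 0, 0]}}

```text
t: 17.98
position: [0.5665, 0.0401, 0.1039]
orientation: [180.0, -0.0, 158.8]
ft_force: [-3.3, 4.3, -0.4]
gripper_width: 0.0537
```

Emit:
{"op": "jog_arm", "data": {"rows": [0, 0, -0.006, 0, 0, 0, 0, 0, -0.008, 0, 0, 0, 0, 0, -0.008, 0, 0, 0, 0, 0, -0.006, 0, 0, 0, 0, 0, 0, 0, 0, 0]}}

```text
t: 18.6
position: [0.567, 0.0395, 0.1323]
orientation: [180.0, 0.1, 158.8]
ft_force: [-0.1, 0.5, -0.6]
gripper_width: 0.0537
```

Emit:
{"op": "jog_arm", "data": {"rows": [0, 0, 0, 0, 0, 0, 0, 0, 0, 0, 0, 0, 0, 0, 0, 0, 0, 0]}}

```text
t: 18.98
position: [0.5664, 0.0396, 0.1313]
orientation: [-180.0, -0.0, 158.8]
ft_force: [-0.3, -0.3, -0.4]
gripper_width: 0.0539
```

```bash
python3 v.py t10.png; python3 - <<'E'
from h import *
s=state();print(s['position'],s['orientation'],s['ft_force'],s['qvel'])
c=cam('scene');P=cloud(c)
cv2.imwrite('pics/z10.png',cv2.resize(c['image'][170:270,150:270,::-1],None,fx=5,fy=5,interpolation=cv2.INTER_CUBIC))
Q=P[170:270,150:270].reshape(-1,3)
d=np.hypot(Q[:,0]-.568,Q[:,1]-.04)
col=c['image'][170:270,150:270].reshape(-1,3).astype(int)
m=(d<.034)&(Q[:,2]>.09)&(col.min(1)>110)
a=Q[m];print(len(a),a.min(0),a.max(0),np.percentile(a[:,2],[2,10,50,90,98]))
t=a[a[:,2]>np.percentile(a[:,2],95)-.004];print('top',t.mean(0),t.min(0),t.max(0))
A=np.c_[t[:,:2],np.ones(len(t))];print('plane',np.linalg.lstsq(A,t[:,2],rcond=None)[0])
E
```

```text
[-23.48733152  15.07503268  17.43387936 104.41420949  -5.09263722
  61.28781303  64.64441441]
[0.56638478 0.03963534 0.13135009] [-1.79987833e+02 -1.43901278e-02  1.58810251e+02] [ 0.51809244  0.31164485 -0.59535467] [-0.07101516 -0.09493349 -0.00759429  0.0338852   0.11034444 -0.05455861
  0.0448403 ]
217 [0.54907989 0.010927   0.1203613 ] [0.59757461 0.05922335 0.14568825] [0.13448245 0.14053697 0.14383839 0.14480389 0.14519093]
top [0.58679634 0.03673733 0.14386568] [0.54907989 0.010927   0.14108293] [0.59700809 0.05922335 0.14568825]
plane [0.00320719 0.00212484 0.14190565]
```

View pics/z10.png

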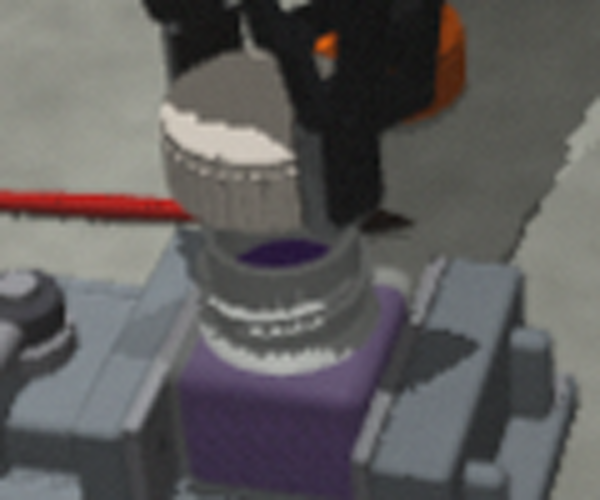

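View pics/t10.png

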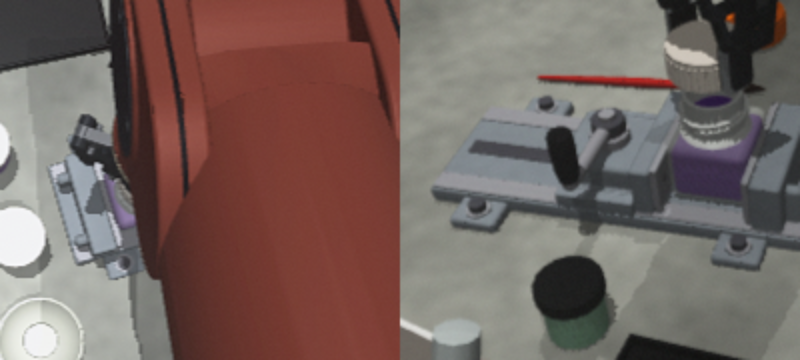

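The pictures show the cap held level over the open neck. Its top is at 144 mm, so the lower edge is about 20 mm above the mouth. The jar is clamped, the lever locked and the arm at rest.

```bash
python3 -c "
from station import hand_in
print(hand_in())"
```

```text
the job is handed in; nothing more can be done
None
```

The cap is off and held level about 20 mm above the jar's mouth. The jar is still clamped in the vice with the lever locked. I handed the job in at about 19 s; no verdict is reported.

- **Clamping:** I gripped the lever knob and swung it open to about 1.5 rad. I then slid the jaw up until it stalled against the jar at about 15 N, and swung the lever back to its stop. The height map afterwards showed the lever bar about 0.3° from locked and the jar flush and square between the jaws.
- **Unscrewing:** I gripped the cap at 90 N and turned it anticlockwise about 2.5 rad, following its climb. A side load of about 13 N had built up by the end, so I eased that off before lifting straight up.
- **Last checks:**
  - The cap's top was at 144 mm, so its lower edge was at about 120 mm.
  - The top was level, and the tool was within about 3 mm of the jar's axis.
  - The fingers were at 54 mm on the 57 mm cap, and the remaining force was under 1 N.
  - The arm covered the jar and the moving jaw in the last top view, so I judged the clamp there from the scene camera only.
  - The things around looked undisturbed in the pictures; I did not measure their positions.

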